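# Lock the tube-rack carrier to its dock with a linchpin

### The job

Lock the tube-rack carrier to its dock: push the steel linchpin, its shank level, through both cheeks of the dock and the carrier's tongue between them, and press its head firmly home against the wear pad, with no more than about two kilograms. Then swing the pin's sprung ring over and gently press its tab down until the ring snaps over the pin's end. Leave the pin home, and do not disturb the other things on the worktop.

Things in the scene. Friction and masses are not known exactly. Their poses are not given: they have to be found in the camera images.
- linchpin: loose steel linchpin, 0.14 kg, lying on its flat underside. Origin: on the underside below the shoulder (front face of the head); x along the shank to the tip, z up. Head: block 38 long (x -38 to 0), 24 wide (y), 32 high (z 0 to 32), gripped across y. Shank 12 x 12 square, underside flush with the head's; full section to x 36, then tapers to a rounded tip 5 thick that ends at x 49.
- pin_shoulder (a point): point on the linchpin where the shank's axis leaves the head's front face: 6 mm above the linchpin's origin; axes as the linchpin's.
- ring_hinge (a point): middle of the ring's hinge, 33 behind the shoulder, 6 above the pin's underside. The ring is a U-shaped hoop of 5 mm steel wire: two side wires 38 apart (centres) run from the hinge to a cross bar 82.5 from it; a flat thumb tab (24 wide, 3.5 thick) stands out from the bar to 100.5 from the hinge. When locked it lies along the shank, straddles the cheeks, and its bar is below and beyond the tip.
- ring_tab (a point): middle of the thumb tab, 91.5 from the hinge; when locked it is 58.4 ahead of the shoulder and 4.9 below the shank's axis.
- ring (a joint): angle of the ring: 0 locked over the pin's end (its stop), pi/2 upright, 2.0 to 2.2 leaning back behind the head as found, 2.3 the open stop. The hinge is stiff (about 0.04 N m), so the ring stays where it is left. The bar meets the tip at about 0.1 and is sprung over it by a press of several newtons down on the tab; it snaps home below about 0.03.
- dock: fixed grey foot (90 x 76) with two upright metal cheeks (26 wide, 8 thick, tops 71 high). Origin on the worktop below the wear pad's outer face; x is level, the pin's way in. Along x: wear pad 0 to 3, near cheek 3 to 11, tongue 13 to 23, far cheek 25 to 33. Holes 14 x 14 square, bevelled, centred 56 above the worktop. The tube rack (76 high) stands 82 to 160 from the pin's axis on the -y side.
- dock_mouth (a point): centre of the hole at the outer face of the wear pad, 56 above the worktop; axes as the dock's. The pin is home when the point pin_shoulder meets it and the pin's x lies along the dock's x.
- wear_pad: 3 mm steel pad on the near cheek round the hole, against which the pin's head seats. Origin: centre of the hole at its outer face, axes as the dock's. Behind it, between the cheeks, stands the tongue of the rack carrier (24 wide, 10 thick): it has 3 mm of stiff play either way (2.5 N to shift) along the dock's y, so its hole rarely lines up and the pin's taper must push it over.
- dropper: small white dropper bottle, 27 diameter, 63 high; origin under its middle. Leave alone.
- timer: flat white timer with three buttons, 66 x 58 x 20; origin under its middle. Leave alone.
Things that resemble listed ones, but are neither listed nor needed, are in the scene too. What is shaped like the linchpin but green is not meant.

How it is judged:
On the way, in this order (a step that is already met when the one before it is completed fails the run):
1. the pin is through, level, and its head is pressed against the wear pad with at least 4 N while the ring is still open (contact force between linchpin and wear_pad above 4 N and distance between pin_shoulder and dock_mouth below 0.004 m and angle between the x axis of linchpin and the x axis of dock, either way round below 0.12 rad and value of joint ring above 0.5 rad), for 0.2 s.
2. the ring has snapped over the pin's end (value of joint ring below 0.03 rad), for 0.2 s.
At the end, for the whole second after the job is handed in: the linchpin is at rest in the dock with its shoulder within 4 mm of the mouth and within 0.12 rad of the dock's x axis (upright within 0.2 rad), and its ring is snapped over the pin's end (ring angle under 0.03 rad) (value of joint ring below 0.03 rad and distance between pin_shoulder and dock_mouth below 0.004 m and angle between the x axis of linchpin and the x axis of dock, either way round below 0.12 rad and angle between the z axis of linchpin and the z axis of dock, either way round below 0.2 rad and linear speed of linchpin below 0.01 m/s); the robot touches nothing.
It fails at once if the pin's head is pressed on the wear pad with more than 25 N (contact force between linchpin and wear_pad above 25 N).
It fails at once if the pin is jammed on the dock with more than 60 N (contact force between linchpin and dock above 60 N).
It fails at once if the ring is pressed with more than 20 N (contact force between the fingers and ring above 20 N).
It fails at once if a bystander is moved by more than 2 cm (distance of any of dropper, timer from where it was at the start of the episode above 0.02 m).
It also fails if it takes over 67 s, if anything falls off the work surface, if the arm or the gripper's body presses on something with over 40 N, if the wrist force passes 120 N, or if a joint passes its speed limit or range.

### The arm

A 6-joint arm with a two-finger parallel gripper is mounted at the origin on a cart in front of the work surface, level with it; the furniture and walls round the work are solid. World frame = base frame: x ahead of the robot, y to its left, z up, the work surface at z = 0. Lengths are in m, angles in rad, forces in N, time in s.
With the tool pointing down it reaches from about 0.375 to 0.9 m from the base axis. Payload 3.1 kg.
Tool frame: the origin (TCP) lies between the finger pads; the fingertips stand 14 mm ahead of it and the grasp point (between the pads) lies 5 mm behind it; z points along the fingers, y is the line along which they close (so a half turn about z gives the same grasp; the last joint's range is limited). The gripper opens to 87 mm and grips with 3 to 60 N. Pads are 19 mm wide; open, the fingers measure 117 mm over their backs; the gripper's body (75 mm by 190 mm) begins 51 mm behind the grasp point.
Start: joints at [-1.46, 0.527, 1.433, -0, 1.181, -0.178], TCP at [0.179, -0.599, 0.237] pointing down, gripper open.
Joint ranges: [-3.08, 3.08], [-0.75, 2.2], [0.22, 2.44], [-1.43, 4.57], [0, 2.65], [-2.85, 2.85]. Speed limits (rad/s): [2.79, 2.79, 3.14, 3.14, 3.14, 3.14].

### API

Orientations are given as a rotation vector (axis times angle).
In Python, from station import bot gives the robot as it stands. Calls block until the motion is done:
- bot.move_ptp(position, orientation): joint-space move of the TCP to a pose.
- bot.movel(position, vel=0.15, frame=None, stop_force=None): straight line of the TCP; frame=None keeps the orientation; vel is the mean speed in m/s. With stop_force (N) it stops when the force on the tool has changed by that much, and returns True; else False.
- bot.move_j(angles): joint-space move.
- bot.command_gripper(opening, grasp_force=None): opening from 0.0 (shut) to 1.0 (fully open); grasp_force is the grip in N (None keeps the last); returns when the fingers have stopped.
- bot.hold(seconds).
- bot.solve_ik(position, orientation): joint angles nearest the present ones, or None.
- bot.state(): the state.
- bot.capture(name): name is "side" or "top" or "wrist"; returns a dict with "color" (384x512x3 uint8, red, green, blue), "K" (3x3 intrinsics, pixels), "xyz" and "attitude" of the camera in the world. Camera axes: x right, y up, looking along -z (the intrinsics and any distortion apply to the point x, -y, -z); pixel columns grow to the right and rows downward; lengths in m; the calibration is good to about 2 mm. The wrist camera is an equidistant fisheye: a pixel r from the principal point sees the ray r / f radians off the axis. A picture is of the moment at which its call begins. There is no depth.
A pose or a line that the arm cannot do raises bot.Unreachable and nothing moves.
- bot.job_done(): hands the job in; it is judged then, once.
Trained networks look in the newest picture that a camera, given by its name, has taken for a name from the list of things; names that differ only in an ending like _2 or _b are one class to them, and where a whole thing is asked for, a point or a joint stands for the part that bears it (a point fixed in the world has none). Each returns a list of dicts, best first, with "conf" (0 to 1); they miss things now and then, are a little off and sometimes report something else, mostly with a low value. They report only what shows in the picture. A call takes as long as a camera call. They do not tell look-alikes from the thing itself.
- bot.regions_of(camera, label): "region" (384x512 bool, what is visible of it) and "at" ([column, row] in pixels, amid what is visible of it).
The state is a dict: "time": time; "joints": joint angles; "joint_vel": joint speeds; "joint_efforts": joint torques, N m; "position": TCP position; "ee_rot": TCP orientation; "force": force on the tool from outside, world axes, zero at the start; "wrist_torque": the same for the moment, N m; "width": opening from 0.0 (shut) to 1.0 (fully open); "gripper_force": force on a finger pad.
Only numpy, scipy, OpenCV 4.12 (cv2) and the standard library are available. Lean on these libraries where they do the work, as an engineer would, in place of code of your own. Each camera call takes 0.05 s, during which the arm holds its last target. There are 200 camera calls.

## Working session

There is one attempt and no reset: what is moved stays moved. The work goes in short steps, each a Python script; the robot and the scene stay as the last script left them, time stands still between calls to the robot, and variables do not carry over. Pictures are saved under pics/ and viewed, at most 12 in all, crops included, and the job is handed in when it is done.

```bash
ls; mkdir -p pics; python3 - <<'E'
from station import bot
import cv2,numpy as np
ims=[]
for c in ["side","top"]:
    r=bot.capture(c); cv2.imwrite(f"pics/{c}0.png",r["color"][:,:,::-1]); ims.append(r["color"][:,:,::-1])
    print(c,r["K"].tolist(),r["xyz"],r["attitude"],[k for k in r])
    for l in ["linchpin","ring","dock","wear_pad","dropper","timer"]:
        print(l,[(round(d["conf"],2),np.round(d["at"]).tolist(),int(d["region"].sum())) for d in bot.regions_of(c,l)])
cv2.imwrite("pics/both0.png",cv2.resize(np.vstack(ims),(800,600)) if 0 else np.vstack(ims)[:, :])
print(bot.state())
E
```

```text
pics
side [[408.2852760288944, 0.0, 255.84848354265912], [0.0, 408.2852760288944, 190.59236493199487], [0.0, 0.0, 1.0]] [0.76539996 0.43203224 0.79051326] [0.21678136 0.79452912 2.53181281] ['color', 'K', 'xyz', 'attitude']
linchpin [(0.95, [230.0, 138.0], 526), (0.86, [291.0, 187.0], 504)]
ring [(0.54, [269.0, 185.0], 181), (0.53, [215.0, 106.0], 59)]
dock [(0.96, [280.0, 307.0], 5772), (0.28, [231.0, 142.0], 510)]
wear_pad []
dropper [(0.82, [244.0, 212.0], 207)]
timer [(0.93, [204.0, 222.0], 669)]
top [[450.36207901865606, 0.0, 262.2954935477016], [0.0, 450.36207901865606, 193.68842188678732], [0.0, 0.0, 1.0]] [ 0.35200185 -0.02277187  0.96959003] [ 0.1593974  -0.1530548  -1.59007045] ['color', 'K', 'xyz', 'attitude']
linchpin [(0.9, [348.0, 224.0], 445), (0.62, [262.0, 247.0], 689), (0.6, [380.0, 213.0], 267)]
ring [(0.6, [276.0, 231.0], 259), (0.52, [379.0, 210.0], 149)]
dock [(0.76, [141.0, 170.0], 4458)]
wear_pad [(0.38, [138.0, 213.0], 46)]
dropper [(0.65, [249.0, 191.0], 185), (0.2, [262.0, 159.0], 720)]
timer [(0.74, [261.0, 159.0], 754)]
{'time': 0.7, 'joints': array([-1.45951140e+00,  5.27454146e-01,  1.43269419e+00,  2.63582837e-05,
        1.18140382e+00, -1.78509293e-01]), 'joint_vel': array([-0.0008693 ,  0.00028795, -0.00056379, -0.00018834,  0.00016218,
        0.00064324]), 'joint_efforts': array([-7.07241361e-04, -4.39860606e+01, -1.76950479e+01,  6.32935180e-02,
        5.03046415e-02, -3.23043582e-05]), 'position': array([ 0.1786245 , -0.59891259,  0.23657845]), 'ee_rot': array([3.10863258e+00, 4.53594995e-01, 3.61442654e-05]), 'force': array([ 0.38741387,  0.61873326, -0.11957844]), 'wrist_torque': array([ 0.01577968, -0.01142622,  0.01046197]), 'gripper_force': 0.0, 'width': 1.0030301420683667}
```

View pics/top0.png

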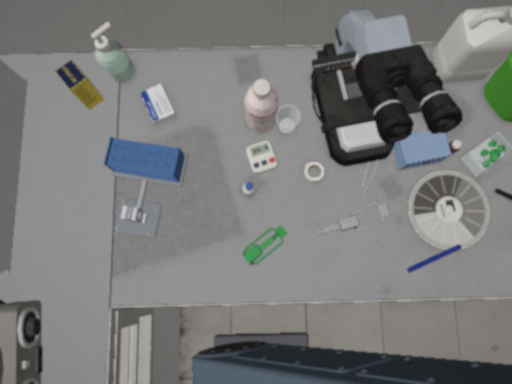

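View pics/side0.png

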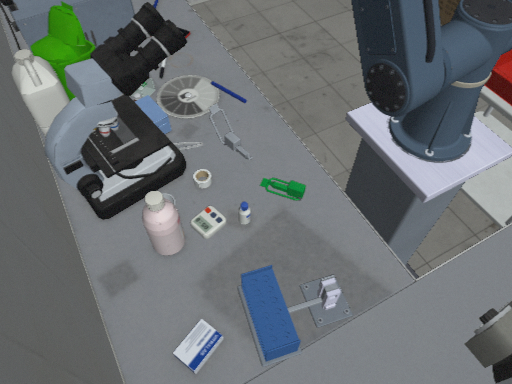

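The top view shows two linchpin-shaped objects. One is grey steel at top (348,224) / side (230,138), with its ring leaning right. The other is green at top (262,247) / side (291,187). The grey one is the one meant, because the linchpin is steel and the green shape is excluded. The dock is at top (138,213), with the rack up-image, so dock x points left, roughly world +y. The next step is a closer look from the wrist camera.

```bash
cat > h.py <<'E'
from station import bot
import cv2,numpy as np
from scipy.spatial.transform import Rotation as R
def proj(r,P,fish=False):
    P=np.atleast_2d(P); c=R.from_rotvec(r["attitude"]).inv().apply(P-r["xyz"])
    d=np.c_[c[:,0],-c[:,1],-c[:,2]]; K=r["K"]
    if fish:
        rho=np.hypot(d[:,0],d[:,1])+1e-12; th=np.arctan2(rho,d[:,2]); u=d[:,:2]/rho[:,None]*th[:,None]
    else: u=d[:,:2]/d[:,2:]
    return u*[K[0,0],K[1,1]]+[K[0,2],K[1,2]]
def ray(r,px,fish=False):
    K=r["K"]; a=(np.array(px,float)-[K[0,2],K[1,2]])/[K[0,0],K[1,1]]
    if fish:
        t=np.hypot(*a)+1e-12; d=np.r_[a/t*np.sin(t),np.cos(t)]
    else: d=np.r_[a,1]
    return R.from_rotvec(r["attitude"]).apply([d[0],-d[1],-d[2]])
def plane(r,px,z,fish=False):
    d=ray(r,px,fish); return r["xyz"]+d*(z-r["xyz"][2])/d[2]
def tri(L): # [(r,px,fish)]
    A=0;b=0
    for r,p,f in L:
        d=ray(r,p,f); d/=np.linalg.norm(d); M=np.eye(3)-np.outer(d,d); A=A+M; b=b+M@r["xyz"]
    return np.linalg.solve(A,b)
def down(yaw): # tool z down, tool y axis at world angle yaw (closing line)
    y=np.array([np.cos(yaw),np.sin(yaw),0]); z=np.array([0,0,-1.])
    return R.from_matrix(np.c_[np.cross(y,z),y,z]).as_rotvec()
E
python3 - <<'E'
from h import *
t=bot.capture("top"); s=bot.capture("side")
for n,a,b,z in [("head",(350,223),(232,140),.02),("tip",(318,232),(250,157),.006),("dockcheek",(134,212),(328,288),.07),("footR",(157,210),None,.0)]:
    print(n,plane(t,a,z), plane(s,b,z) if b else '', tri([(t,a,0),(s,b,0)]) if b else '')
print("drop",plane(t,(249,191),.05),"timer",plane(t,(261,159),.02),"green",plane(t,(262,247),.02))
h=plane(t,(350,223),.02)
for dz in (.25,.2):
  for yaw in (0,np.pi/2,np.pi):
    for dx in(0,-.04): print(dz,yaw,dx,bot.solve_ik([h[0]+dx,h[1],dz],down(yaw)))
    print('dock',bot.solve_ik([.36,.25,dz],down(yaw)))
E
```

```text
head [ 0.47469882 -0.20563608  0.02      ] [ 0.47599416 -0.20124043  0.02      ] [ 0.4746793  -0.20605225  0.01496036]
tip [ 0.45883283 -0.13861462  0.006     ] [ 0.45712432 -0.14103095  0.006     ] [ 0.45850634 -0.13823911  0.00971076]
dockcheek [0.50164742 0.23923729 0.07      ] [0.50525759 0.25022586 0.07      ] [0.50216804 0.24505639 0.05623808]
footR [0.51643802 0.20946807 0.        ]  
drop [0.54323743 0.00625108 0.05      ] timer [ 0.62017803 -0.02033646  0.02      ] green [ 0.4286579 -0.0178814  0.02     ]
0.25 0 0 [-6.25036210e-01  3.65752680e-01  1.68422840e+00 -4.44089210e-16
  1.09161157e+00 -6.25036210e-01]
0.25 0 -0.04 [-6.74784980e-01  3.15804323e-01  1.76800336e+00 -4.44089210e-16
  1.05778497e+00 -6.74784980e-01]
dock [ 3.50943428e-01  2.56466663e-01  1.86249493e+00 -4.44089210e-16
  1.02263106e+00  3.50943428e-01]
0.25 1.5707963267948966 0 [-0.62503621  0.36575268  1.6842284   0.          1.09161157 -2.19583254]
0.25 1.5707963267948966 -0.04 [-0.67478498  0.31580432  1.76800336  0.          1.05778497 -2.24558131]
dock [ 3.50943428e-01  2.56466663e-01  1.86249493e+0
[... 539 characters left out ...]
784980e-01]
dock [ 3.50943428e-01  3.37711390e-01  1.92393212e+00 -4.44089210e-16
  8.79949141e-01  3.50943428e-01]
0.2 1.5707963267948966 0 [-0.62503621  0.43428992  1.73964987  0.          0.96765287 -2.19583254]
0.2 1.5707963267948966 -0.04 [-0.67478498  0.38979401  1.82585443  0.          0.92594421 -2.24558131]
dock [ 3.50943428e-01  3.37711390e-01  1.92393212e+00 -4.44089210e-16
  8.79949141e-01 -1.21985290e+00]
0.2 3.141592653589793 0 [-0.62503621  0.43428992  1.73964987  0.          0.96765287  2.51655644]
0.2 3.141592653589793 -0.04 [-0.67478498  0.38979401  1.82585443  0.          0.92594421  2.46680767]
dock [ 0.35094343  0.33771139  1.92393212  0.          0.87994914 -2.79064923]
```

```bash
python3 - <<'E'
from h import *
import pickle
D={}
def snap(n,labs):
    r=bot.capture("wrist"); D[n]=r; cv2.imwrite(f"pics/{n}.png",r["color"][:,:,::-1]); print(n,r["xyz"],r["K"][0])
    for l in labs:
        q=bot.regions_of("wrist",l); r[l]=q
        print(l,[(round(d["conf"],2),np.round(d["at"]).tolist(),int(d["region"].sum())) for d in q])
bot.move_ptp([.46,-.17,.2],down(.23)); snap("pinA",["linchpin","ring"])
bot.move_ptp([.47,.15,.2],down(0)); snap("dockA",["dock","wear_pad"])
bot.movel([.47,.24,.2],vel=.25); snap("dockB",["dock","wear_pad"])
pickle.dump(D,open("D.pkl","wb")); print(bot.state()["time"])
a=np.hstack([D[n]["color"][:,:,::-1] for n in("pinA","dockA")])
b=np.hstack([D["dockB"]["color"][:,:,::-1],0*D["dockB"]["color"]])
cv2.imwrite("pics/m1.png",cv2.resize(np.vstack([a,b]),(800,600)))
E
```

```text
pinA [ 0.44349634 -0.10140634  0.34825428] [297.31863964   0.         254.35050666]
linchpin [(0.71, [265.0, 209.0], 1943), (0.65, [262.0, 40.0], 2219)]
ring [(0.86, [277.0, 77.0], 1043), (0.7, [262.0, 277.0], 663)]
dockA [0.46984814 0.22077361 0.34818344] [297.31863964   0.         254.35050666]
dock [(0.92, [370.0, 101.0], 16068)]
wear_pad [(0.65, [284.0, 101.0], 129)]
dockB [0.46937851 0.31137492 0.34794938] [297.31863964   0.         254.35050666]
dock [(0.89, [362.0, 175.0], 13066)]
wear_pad []
4.8417
```

View pics/m1.png

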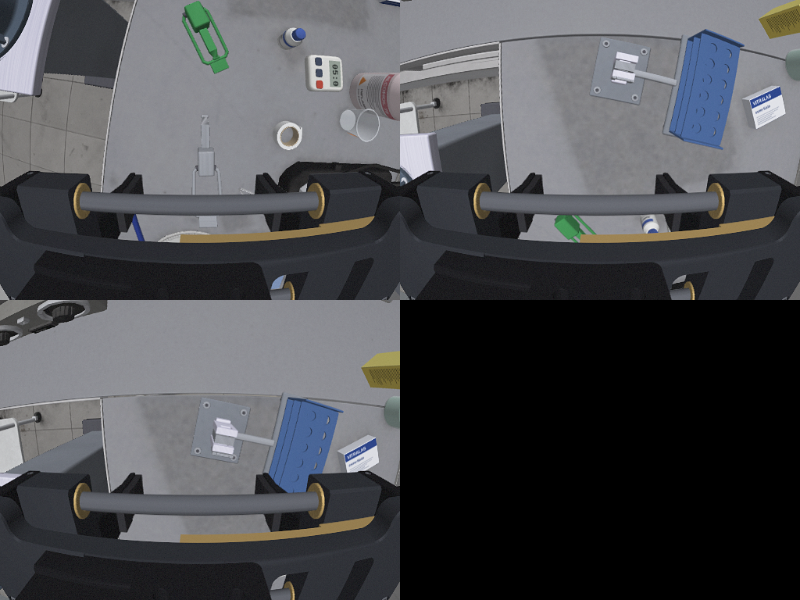

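The wrist view shows the steel pin at montage (206,150) with its tip up-image. The green decoy is at (205,30) and the dock is at (622,70)/(221,430). I'll enlarge these.

```bash
python3 - <<'E'
import pickle,cv2,numpy as np
D=pickle.load(open("D.pkl","rb"))
def crop(n,x,y,w,h,s):
    c=cv2.resize(D[n]["color"][y:y+h,x:x+w,::-1],None,fx=s,fy=s,interpolation=cv2.INTER_CUBIC)
    for i in range(0,w,10): cv2.putText(c,str(x+i),(i*s,8),0,.3,(0,0,255)) if i%20==0 else 0; cv2.line(c,(i*s,10),(i*s,14),(0,0,255))
    for j in range(0,h,10): cv2.putText(c,str(y+j),(0,j*s+3),0,.3,(0,255,255)); 
    return c
a=crop("pinA",230,138,66,100,6)
b=crop("dockA",246,40,100,50*2,3)
b=crop("dockA",246,44,66,100-12,6)[:300]; 
b1=crop("dockA",246,44,66,50*2,6)[:600]
cv2.imwrite("pics/c1.png",np.hstack([a,b1]))
E
```

```text
(no output)
```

View pics/c1.png

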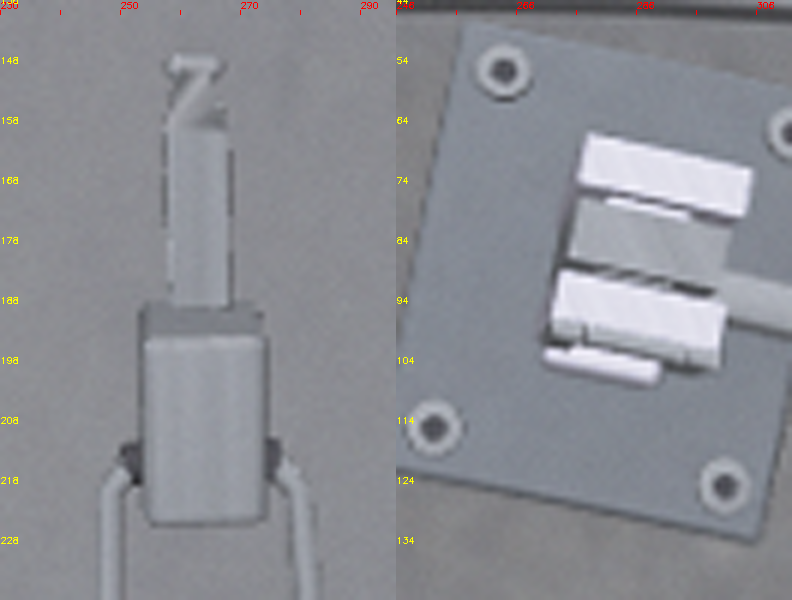

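The crop confirms the meant pin: grey steel, with head top corners at full-resolution (254,194), (274,194), (255,225), (274,225) and the shank up to row 159. Both dock cheek tops are crisp. I'll fit both poses from these corners.

```bash
cat > fit.py <<'E'
from h import *
import pickle
from scipy.optimize import least_squares
D=pickle.load(open("D.pkl","rb"))
def fit(r,P,px,p0,fish=True):
    P=np.array(P,float)/1000; px=np.array(px)
    def f(p): return (proj(r,P@R.from_euler('z',p[2]).as_matrix().T+[p[0],p[1],0],fish)-px).ravel()
    s=least_squares(f,p0,loss='soft_l1'); print(np.round(s.x,4)); print(np.round(f(s.x).reshape(-1,2),1).tolist()); return s.x
if __name__=="__main__":
    p=fit(D["pinA"],[(0,12,32),(0,-12,32),(-38,12,32),(-38,-12,32),(0,6,12),(0,-6,12),(36,6,12),(36,-6,12)],
     [(254.2,194.2),(274.2,194.2),(255,225),(274.3,224.8),(259,188.8),(268.2,188.8),(259,159.2),(267.8,159.2)],[.47,-.18,1.8])
    q=fit(D["dockA"],[(33,13,71),(33,-13,71),(25,-13,71),(25,13,71),(11,13,71),(11,-13,71)],
     [(278,66.2),(305.3,72.7),(304.7,80.2),(276.5,74.2),(273.3,89),(300.8,94.8)],[.49,.22,1.6])
    np.save("pq.npy",[p,q])
    for c,z in (("top",0),("side",0)):
        r=bot.capture(c); 
        for nm,o,L in (("pin",p,[(-38,0,32),(0,0,32),(49,0,6)]),("dock",q,[(7,0,71),(29,0,71)])):
            print(c,nm,np.round(proj(r,np.array(L)/1000@R.from_euler('z',o[2]).as_matrix().T+[o[0],o[1],0]),1).tolist())
E
python3 fit.py
python3 - <<'E'
import pickle,cv2,numpy as np
D=pickle.load(open("D.pkl","rb"))
q=np.load("pq.npy")[1]
c=D["dockB"]["color"][125:225,240:320,::-1]
t=cv2.imread("pics/top0.png")[195:235,115:165]; 
a=cv2.resize(c,None,fx=6,fy=6,interpolation=cv2.INTER_CUBIC); b=cv2.resize(t,(320,256),interpolation=cv2.INTER_CUBIC)
s=cv2.resize(cv2.imread("pics/side0.png")[265:330,300:360],(320,344),interpolation=cv2.INTER_CUBIC)
cv2.imwrite("pics/c2.png",np.hstack([a,np.vstack([b,s])]))
E
```

```text
[ 0.4737 -0.1814  1.8176]
[[-0.8, -0.4], [0.9, -0.7], [-1.0, 1.0], [0.7, 0.8], [-0.4, 0.5], [0.6, 0.3], [-0.9, -0.5], [0.8, -0.7]]
[0.4983 0.233  1.376 ]
[[0.1, -0.0], [0.2, -0.3], [-0.8, 0.3], [-0.0, 0.2], [0.2, -0.2], [0.1, 0.0]]
top pin [[356.8, 218.2], [339.5, 223.0], [315.7, 230.7]]
top dock [[133.5, 212.9], [122.9, 211.1]]
side pin [[226.3, 133.3], [236.3, 141.7], [249.7, 159.6]]
side dock [[327.4, 281.7], [332.2, 292.6]]
```

View pics/c2.png

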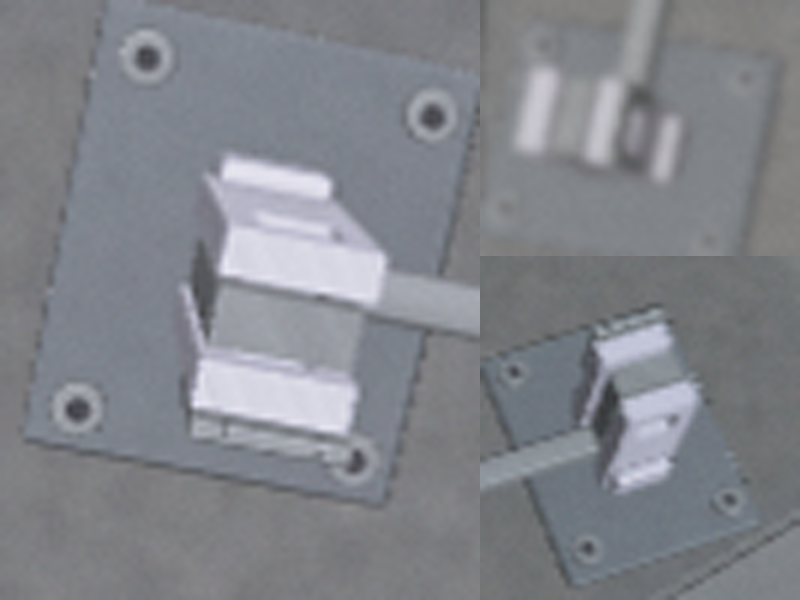

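```bash
python3 - <<'E'
from fit import *
q2=fit(D["dockB"],[(33,13,71),(33,-13,71),(25,-13,71),(25,13,71),(11,13,71),(11,-13,71)],
 [(278,163),(304.3,167.8),(303.3,175.5),(276.3,170.8),(273.7,185.3),(299.5,188.7)],[.49,.22,1.4])
p,q=np.load("pq.npy"); 
yaw=p[2]-np.pi/2; ex=np.array([np.cos(p[2]),np.sin(p[2])])
g=p[:2]-.014*ex
bot.move_ptp([*g,.13],down(yaw)); bot.movel([*g,.019],vel=.12)
bot.command_gripper(0.0,40)
s=bot.state(); print(s["width"]*87,s["gripper_force"],s["position"],s["force"])
bot.movel([*g,.15],vel=.15)
# pre-insert
yd=q[2]-np.pi/2; ed=np.array([np.cos(q[2]),np.sin(q[2])])
t=q[:2]-(.075+.014)*ed
bot.move_ptp([*t,.12],down(yd)); bot.movel([*t,.069],vel=.1)
s=bot.state(); print(s["width"]*87,s["position"],t,s["force"],s["time"])
for c in("wrist","top","side"):
    D["pre_"+c]=r=bot.capture(c)
pickle.dump(D,open("D.pkl","wb"))
def cr(n,x,y,w,h,W,H): return cv2.resize(D[n]["color"][y:y+h,x:x+w,::-1],(W,H),interpolation=cv2.INTER_CUBIC)
cv2.imwrite("pics/c3.png",np.hstack([cr("pre_wrist",230,120,80,120,400,600),np.vstack([cr("pre_top",110,180,100,75,400,300),cr("pre_side",270,220,100,75,400,300)])]))
E
```

```text
[0.499  0.2328 1.4059]
[[-0.2, -0.3], [0.2, -0.4], [-0.5, 0.0], [0.0, 0.1], [-0.0, -0.2], [0.4, 0.8]]
23.53490921298346 39.99738581478596 [ 0.47703467 -0.19492709  0.01896513] [-1.10449117 -0.86490668  0.51894814]
23.66261035222416 [0.48147004 0.14529324 0.06908786] [0.48106716 0.14566427] [ 0.9215416   0.28199756 -1.07331551] 11.65
```

View pics/c3.png

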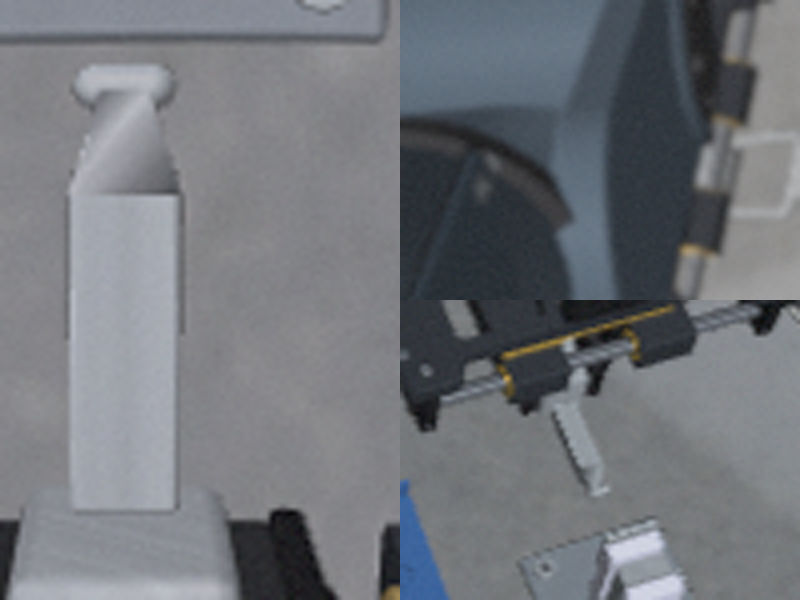

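The pin is held straight: shank centre at wrist column 255, aligned with the camera's principal column 254. The ring is still back behind the head, at right in the top crop. Now I'll get the dock in the same wrist image.

```bash
python3 - <<'E'
import pickle,cv2,numpy as np
D=pickle.load(open("D.pkl","rb"))
c=cv2.resize(D["pre_wrist"]["color"][60:160,216:316,::-1],None,fx=6,fy=6,interpolation=cv2.INTER_CUBIC)
cv2.imwrite("pics/c4.png",c)
E
```

```text
(no output)
```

View pics/c4.png

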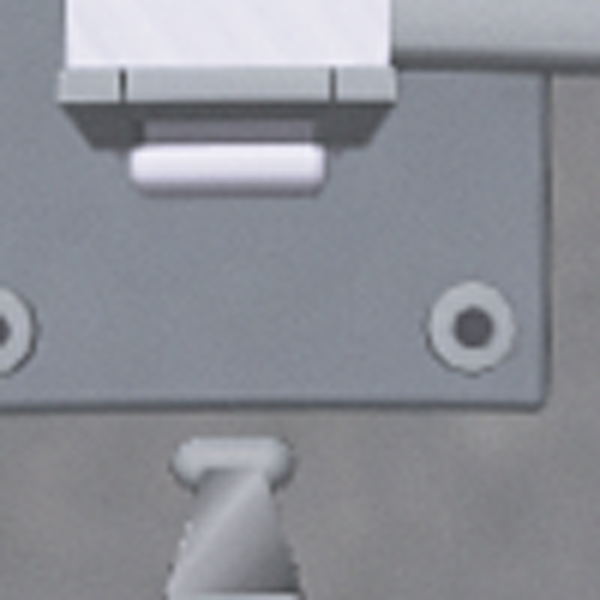

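The cheek centre is at column 254.0 and the pin at about 255.2, so the lateral error is about 0.5 mm and yaw is aligned. Inserting under force guard.

```bash
cat > ins.py <<'E'
from h import *
p,q=np.load("pq.npy"); ed=np.array([np.cos(q[2]),np.sin(q[2])]); nd=np.array([-ed[1],ed[0]])
M=np.array([*ed,0]),np.array([*nd,0]),np.array([0,0,1.])
def rep(t=""):
    s=bot.state(); P=s["position"]-[*q[:2],.069]
    f=np.array([s["force"]@m for m in M]); x=np.array([P@m for m in M])*1000+[14,0,0]
    print(t,"pos",np.round(x,2),"F",np.round(f,2),"tq",np.round(s["wrist_torque"],2),"t",round(s["time"],2)); return x,f
def go(x,y=0,z=0,**k): # shoulder coordinates in mm in the dock
    v=np.array([x-14,y,z])/1000; return bot.movel(np.r_[q[:2],.069]+v[0]*M[0]+v[1]*M[1]+v[2]*M[2],**k)
E
python3 - <<'E'
from ins import *
rep("start"); go(-75,.5,vel=.05); rep("shift")
for x in (-46,-34,-22,-12,-5):
    h=go(x,.5,vel=.03,stop_force=12); rep((x,h))
    if h: break
E
```

```text
start pos [-74.91  -0.62   0.7 ] F [-0.05  0.57 -2.05] tq [-0.02 -0.05  0.02] t 11.8
shift pos [-74.91   0.42   0.35] F [ 0.94 -0.02 -2.19] tq [-0.02 -0.12  0.05] t 12.05
(-46, False) pos [-4.612e+01  5.800e-01 -4.000e-02] F [-0.05 -0.95 -1.52] tq [ 0.   -0.04  0.03] t 13.17
(-34, False) pos [-3.382e+01  6.000e-01 -3.000e-02] F [ 0.24  0.32 -1.1 ] tq [-0.02 -0.14 -0.06] t 13.72
(-22, False) pos [-2.187e+01  5.900e-01 -2.000e-02] F [ 0.33  0.56 -1.01] tq [ 0.04 -0.06  0.03] t 14.27
(-12, False) pos [-1.182e+01  5.600e-01 -1.000e-02] F [ 0.2  -0.   -1.43] tq [ 0.03 -0.09 -0.02] t 14.75
(-5, False) pos [-4.78  0.5   0.01] F [-0.41  0.76 -1.74] tq [-0.02 -0.05  0.01] t 15.13
```

```bash
python3 - <<'E'
from ins import *
x=-5
h=go(4,.3,vel=.012,stop_force=8); (xx,f)=rep(h)
bot.hold(.3); xx,f=rep("hold")
E
```

```text
True pos [ 0.81  0.82 -0.46] F [-0.38 -0.36 -0.51] tq [-0.02 -0.08  0.03] t 15.73
hold pos [ 0.64  0.84 -0.89] F [ 0.96 -0.37 -1.21] tq [ 0.08 -0.25 -0.05] t 16.03
```

```bash
python3 - <<'E'
from ins import *
x0,_=rep()
for i in range(1,12):
    go(x0[0]+.3*i,.4,0,vel=.01); bot.hold(.15); xx,f=rep(i)
    if f[0]<-9: break
bot.hold(.4); rep()
E
```

```text
pos [ 0.64  0.84 -0.89] F [ 0.96 -0.37 -1.21] tq [ 0.08 -0.25 -0.05] t 16.03
1 pos [ 0.83  0.68 -0.1 ] F [ 0.42  0.87 -2.44] tq [ 0.05 -0.09 -0.03] t 16.46
2 pos [ 0.93  0.66 -0.09] F [-1.07  0.36 -1.44] tq [-0.36 -0.01 -0.02] t 16.86
3 pos [ 0.99  0.65 -0.09] F [-5.81  0.67 -1.95] tq [-0.88  0.05  0.03] t 17.26
4 pos [ 1.    0.63 -0.08] F [-6.65 -0.5  -1.61] tq [-1.02  0.03 -0.03] t 17.66
5 pos [ 0.99  0.66 -0.09] F [-7.26 -0.83 -0.31] tq [-1.16 -0.01  0.06] t 18.06
6 pos [ 1.01  0.65 -0.09] F [-8.42 -0.36 -1.85] tq [-1.35  0.02  0.06] t 18.46
7 pos [ 1.03  0.67 -0.1 ] F [-8.93 -1.16 -0.47] tq [-1.46  0.03  0.09] t 18.86
8 pos [ 1.05  0.66 -0.08] F [-10.69  -1.27  -0.55] tq [-1.68  0.05  0.04] t 19.26
 pos [ 1.06  0.64 -0.08] F [-11.29  -1.24   0.5 ] tq [-1.68  0.05  0.09] t 19.66
```

```bash
python3 - <<'E'
from ins import *
go(1.2,.5,0,vel=.01); rep("relax")
bot.command_gripper(.6,10); rep("open")
go(1,.5,150,vel=.2); go(-150,.5,150,vel=.25); bot.command_gripper(0,10); rep("back")
a=bot.capture("side"); b=bot.capture("top"); w=bot.capture("wrist")
import pickle; pickle.dump((a,b,w),open("E.pkl","wb"))
for n,r,fi in(("side",a,0),("top",b,0),("wrist",w,1)):
    for th in (2.0,2.2):
        L=[np.r_[q[:2],.056]+(-.033+.001+rr*np.cos(th-.054))*M[0]+rr*np.sin(th-.054)*M[2] for rr in(.0825,.1005)]
        print(n,th,np.round(proj(r,np.array(L),fi)).tolist())
f=lambda r,x,y,w_,h,W,H:cv2.resize(r["color"][y:y+h,x:x+w_,::-1],(W,H),interpolation=cv2.INTER_CUBIC)
cv2.imwrite("pics/c5.png",np.hstack([f(a,270,200,120,120,400,400),f(b,90,160,120,120,400,400)]))
cv2.imwrite("pics/c5.png",np.vstack([np.hstack([f(a,290,220,80,80,400,300),f(b,100,170,100,75,400,300)]),np.hstack([f(w,190,90,133,100,400,300),np.zeros((300,400,3),np.uint8)])]))
E
```

```text
relax pos [ 0.96  0.62 -0.05] F [-4.87 -0.88 -2.45] tq [-0.73  0.03  0.1 ] t 19.99
open pos [1.22 0.47 0.  ] F [-0.32  0.4   0.24] tq [ 0.01 -0.01 -0.02] t 20.78
back pos [-150.03    0.51  150.  ] F [-0.13 -0.32  0.66] tq [-0.01 -0.04 -0.05] t 23.52
side 2.0 [[317.0, 234.0], [317.0, 227.0]]
side 2.2 [[314.0, 230.0], [313.0, 221.0]]
top 2.0 [[160.0, 214.0], [161.0, 213.0]]
top 2.2 [[168.0, 216.0], [172.0, 216.0]]
wrist 2.0 [[256.0, 77.0], [256.0, 83.0]]
wrist 2.2 [[256.0, 96.0], [256.0, 108.0]]
```

View pics/c5.png

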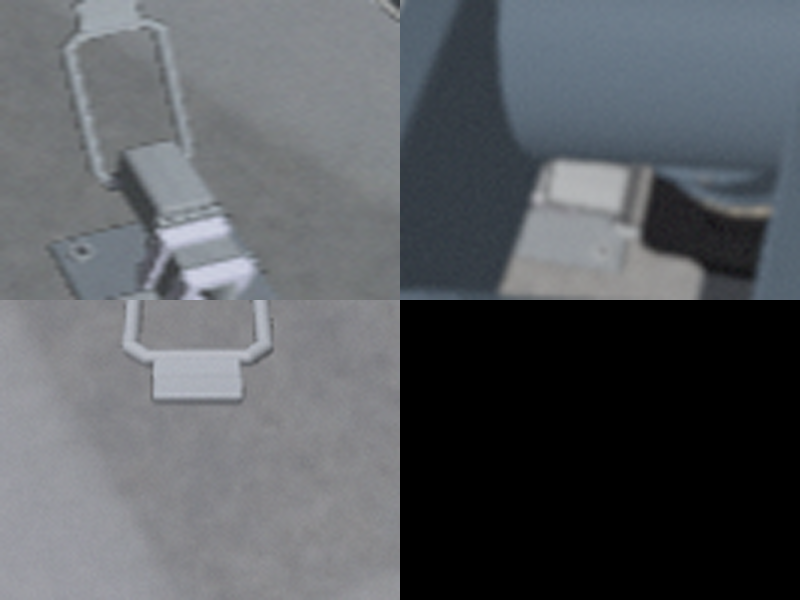

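The pin is home. The ring leans back with its tab end at wrist row 123, which puts the ring at about 2.3 rad. Next I'll sweep it over with closed fingers behind the tab.

```bash
python3 - <<'E'
from ins import *
def F(fx,fz,**k): return go(fx+4.5,.3,fz-55,**k)
F(-125,113,vel=.2)
ok=True
for ph in np.r_[np.arange(2.5,.74,-.2),.74]:
    h=F(-32+95*np.cos(ph),56+95*np.sin(ph),vel=.08,stop_force=8); _,f=rep(round(ph,2))
    if h: print("STOP"); ok=False; break
if ok:
    print(F(72,121,vel=.06,stop_force=8)); rep()
a=bot.capture("side"); w=bot.capture("wrist"); print(bot.state()["time"])
f=lambda r,x,y,w_,h,W,H:cv2.resize(r["color"][y:y+h,x:x+w_,::-1],(W,H),interpolation=cv2.INTER_CUBIC)
cv2.imwrite("pics/c6.png",np.hstack([f(a,280,220,90,90,400,400),f(w,206,170,100,100,400,400)]))
E
```

```text
2.5 pos [-103.14   -0.18   58.72] F [ 0.35  0.37 -0.32] tq [ 0.03 -0.12 -0.01] t 24.66
2.3 pos [-90.82   0.16  72.23] F [-0.48  0.17 -0.04] tq [-0.18  0.    0.01] t 25.04
2.1 pos [-75.05   0.19  83.2 ] F [-0.07  0.21 -0.61] tq [-0.06 -0.04 -0.03] t 25.43
1.9 pos [-57.63   0.21  91.11] F [-0.41 -0.22 -0.47] tq [-0.1  -0.04  0.  ] t 25.81
1.7 pos [-39.16   0.29  95.29] F [-0.65  0.09 -0.19] tq [-0.06 -0.07  0.  ] t 26.19
1.5 pos [-20.24   0.39  95.68] F [ 0.59 -0.54  0.15] tq [-0.05 -0.08 -0.05] t 26.57
1.3 pos [-1.63  0.45 92.31] F [-0.27  0.32  0.41] tq [-0.09 -0.03 -0.05] t 26.96
1.1 pos [16.    0.53 85.3 ] F [-1.09 -0.8  -0.7 ] tq [-0.05 -0.1   0.01] t 27.34
0.9 pos [31.86  0.62 74.92] F [-0.63  0.55 -0.75] tq [-0.06 -0.05  0.01] t 27.73
0.74 pos [42.87  0.6  64.53] F [-0.47 -0.49 -0.71] tq [-0.04 -0.01  0.05] t 28.07
False
 pos [76.53  0.53 65.9 ] F [-0.03  0.16  0.72] tq [ 0.02 -0.04 -0.03] t 28.78
28.8833
```

View pics/c6.png

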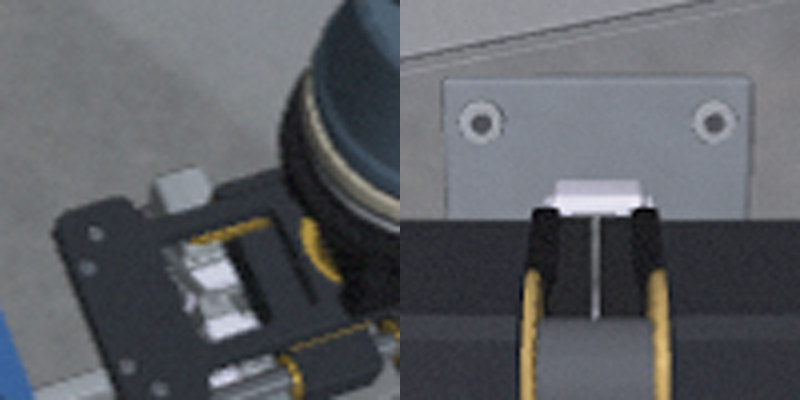

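```bash
python3 - <<'E'
from ins import *
def F(fx,fz,**k): return go(fx+4.5,.3,fz-55,**k)
print(F(72,74,vel=.06,stop_force=6)); _,f0=rep("pre")
for z in np.arange(72,46.5,-1.):
    h=F(72,z,vel=.02,stop_force=13); x,f=rep((z,h))
    if h or f[2]-f0[2]>11: break
E
```

```text
False
pre pos [7.667e+01 6.000e-02 1.920e+01] F [ 0.66 -0.31  0.36] tq [-0.02 -0.18  0.01] t 29.82
(np.float64(72.0), False) pos [76.54  0.23 17.21] F [-0.56  0.34 -1.03] tq [-0.01 -0.11 -0.01] t 30.07
(np.float64(71.0), False) pos [76.49  0.29 16.03] F [0.8  0.5  0.98] tq [ 0.   -0.05  0.03] t 30.32
(np.float64(70.0), False) pos [76.46  0.35 14.91] F [0.89 0.04 0.03] tq [-0.01 -0.13  0.05] t 30.57
(np.float64(69.0), False) pos [76.46  0.35 13.91] F [ 0.2   0.57 -0.52] tq [ 0.   -0.08  0.01] t 30.82
(np.float64(68.0), False) pos [76.47  0.36 12.9 ] F [-0.77  0.1   0.19] tq [-0.07 -0.08 -0.02] t 31.07
(np.float64(67.0), False) pos [76.46  0.33 11.94] F [-0.65  0.32 -0.34] tq [-0.   -0.09  0.01] t 31.32
(np.float64(66.0), False) pos [76.49  0.33 10.94] F [-1.05 -0.08  0.47] tq [ 0.01 -0.07  0.02] t 31.57
(np.float64(65.0), False) pos [76.47  0.34  9.93] F [0.53 0.39 0.08] tq [ 0.01 -0.1  -0.03] t 31.82
(np.float64(64.0), False) pos [76.46  0.38  8.9 ] F [ 0.51  0.44 -0.43] tq [-0.07 -0.08  0.03] t 32.07
(np.float64(63.0), False) pos [76.47  0.36  7.91] F [ 0.44 -0.46  0.33] tq [-0.01 -
[... 961 characters left out ...]
, False) pos [76.45  0.36 -2.1 ] F [ 0.2   0.56 -0.38] tq [ 0.   -0.05  0.03] t 34.82
(np.float64(52.0), False) pos [76.49  0.36 -3.07] F [0.67 0.21 0.64] tq [-0.01 -0.01 -0.  ] t 35.07
(np.float64(51.0), False) pos [76.46  0.32 -4.07] F [ 0.08 -0.29  0.62] tq [ 0.01 -0.08  0.01] t 35.32
(np.float64(50.0), False) pos [76.48  0.35 -5.09] F [ 0.22  0.78 -0.01] tq [-0.02 -0.13 -0.  ] t 35.57
(np.float64(49.0), False) pos [76.47  0.37 -6.1 ] F [ 0.44 -0.38 -0.13] tq [-0.06 -0.06  0.  ] t 35.82
(np.float64(48.0), False) pos [76.48  0.37 -7.08] F [-1.08 -0.62 -0.17] tq [ 0.01 -0.1   0.01] t 36.07
(np.float64(47.0), False) pos [76.46  0.36 -8.09] F [ 0.05 -0.54 -0.71] tq [-0.05 -0.09  0.01] t 36.32
```

No resistance was felt, so the ring isn't under the fingers. I'll rise and look.

```bash
python3 - <<'E'
from ins import *
go(90,.3,-3,vel=.1); go(90,.3,150,vel=.25); go(-120,.3,170,vel=.3); rep()
a=bot.capture("side"); w=bot.capture("wrist")
import pickle; pickle.dump((a,w),open("G.pkl","wb"))
for th in (0.1,.5,.9,1.2,1.5):
    L=[np.r_[q[:2],.056]+(-.032+rr*np.cos(th-.054))*M[0]+rr*np.sin(th-.054)*M[2] for rr in(0.0825,.1005)]
    print(th,np.round(proj(a,np.array(L))).tolist(),np.round(proj(w,np.array(L),1)).tolist())
f=lambda r,x,y,w_,h,W,H:cv2.resize(r["color"][y:y+h,x:x+w_,::-1],(W,H),interpolation=cv2.INTER_CUBIC)
cv2.imwrite("pics/c7.png",np.hstack([f(a,290,220,80,120,400,600),f(w,216,40,80,120,400,600)]))
E
```

```text
pos [-119.58    0.51  169.27] F [-0.15  0.55  0.22] tq [ 0.01 -0.11  0.02] t 38.22
0.1 [[336.0, 306.0], [340.0, 315.0]] [[256.0, 17.0], [256.0, 2.0]]
0.5 [[337.0, 295.0], [342.0, 302.0]] [[256.0, 14.0], [257.0, -3.0]]
0.9 [[335.0, 279.0], [339.0, 283.0]] [[257.0, 25.0], [257.0, 8.0]]
1.2 [[331.0, 266.0], [335.0, 266.0]] [[256.0, 43.0], [257.0, 29.0]]
1.5 [[327.0, 252.0], [329.0, 249.0]] [[256.0, 68.0], [257.0, 62.0]]
```

View pics/c7.png

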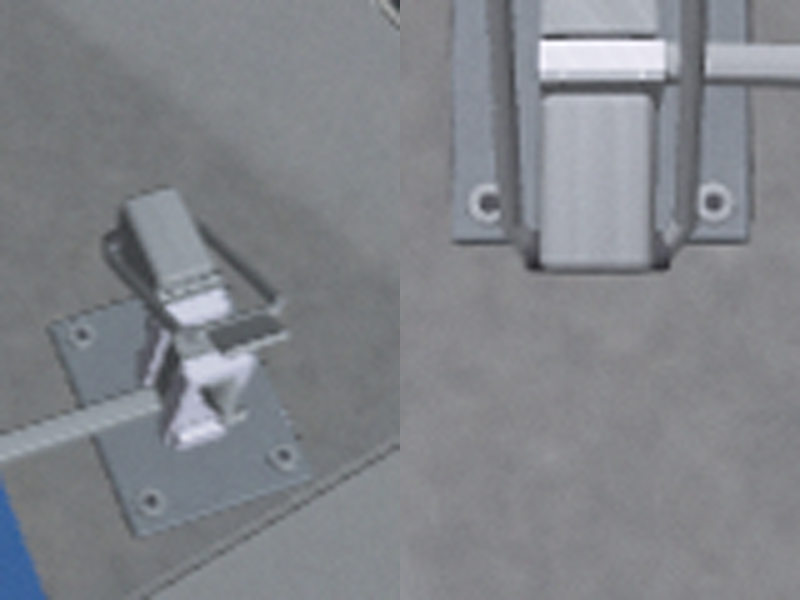

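The side view shows the pin home and the ring at about 0.8 rad. Its tab end is at side (342,288), so the fingers passed just above and ahead of it. I'll come down on the tab itself, following its arc.

```bash
python3 - <<'E'
from ins import *
def C(xc,fz,**k): return go(xc+14,.3,fz-55,**k)
A=lambda t:(-32+94.5*np.cos(t),58+100.5*np.sin(t))
C(A(.85)[0],160,vel=.3); 
for t in (.85,.65,.45,.3,.2,.14):
    h=C(*A(t),vel=.08,stop_force=8); _,f=rep((t,h))
    if h: break
f0=f
if not h:
    for z in np.arange(71,49,-1.):
        h=C(63,z,vel=.02,stop_force=13); x,f=rep((z,h))
        if h or f[2]>11: break
a=bot.capture("side");w=bot.capture("wrist"); import pickle; pickle.dump((a,w),open("H.pkl","wb"))
E
```

```text
(0.85, False) pos [4.362e+01 7.000e-02 7.855e+01] F [-0.53  0.46 -0.09] tq [-0.03 -0.15  0.01] t 39.54
(0.65, False) pos [57.6   0.7  63.28] F [ 0.14  0.33 -0.37] tq [-0.06 -0.06  0.03] t 39.93
(0.45, False) pos [67.07  0.79 45.93] F [-0.25  0.19  0.25] tq [-0.01 -0.13  0.02] t 40.33
(0.3, False) pos [72.11  0.8  31.93] F [0.21 0.34 0.2 ] tq [-0.   -0.04  0.  ] t 40.67
(0.2, False) pos [74.44  0.68 22.34] F [ 0.47 -0.85  1.32] tq [-0.02 -0.03  0.  ] t 40.94
(0.14, False) pos [75.44  0.56 16.65] F [-0.12 -0.62  0.55] tq [ 0.01 -0.09 -0.  ] t 41.19
(np.float64(71.0), False) pos [77.09  0.24 16.07] F [0.3  0.69 0.71] tq [ 0.03 -0.04  0.01] t 41.44
(np.float64(70.0), False) pos [77.    0.29 15.03] F [ 0.28 -0.33 -0.29] tq [-0.08 -0.11 -0.01] t 41.69
(np.float64(69.0), False) pos [76.98  0.32 13.94] F [-0.73  0.18  0.49] tq [ 0.   -0.13 -0.04] t 41.94
(np.float64(68.0), False) pos [76.97  0.37 12.91] F [-0.38 -0.61  0.09] tq [ 0.02 -0.12 -0.  ] t 42.19
(np.float64(67.0), False) pos [76.96  0.35 11.92] F [ 0.17  0.26 -0.16] tq [-0.01 -0.07 -0.  ] t 42.44
(np.float64(66.0), False) pos [77.0
[... 1009 characters left out ...]
4  1.17  0.28] F [-0.12  0.03  0.84] tq [-0.01 -0.11  0.08] t 45.19
(np.float64(55.0), False) pos [76.27  0.92 -0.65] F [-0.42 -0.72 -0.42] tq [-0.1  -0.09 -0.06] t 45.44
(np.float64(54.0), False) pos [76.78  0.49 -1.2 ] F [ 0.66 -0.23 -0.48] tq [-0.07 -0.02 -0.01] t 45.69
(np.float64(53.0), False) pos [77.02  0.32 -2.04] F [-0.69  0.75  0.21] tq [-0.1  -0.07 -0.01] t 45.94
(np.float64(52.0), False) pos [77.08  0.2  -2.88] F [ 0.24 -0.16  0.7 ] tq [-0.05 -0.06 -0.02] t 46.19
(np.float64(51.0), False) pos [77.12  0.12 -3.8 ] F [ 1.28 -0.36  1.39] tq [-0.08 -0.05  0.  ] t 46.44
(np.float64(50.0), False) pos [ 7.711e+01  7.000e-02 -4.600e+00] F [-0.26  0.44  4.61] tq [-0.15 -0.01 -0.05] t 46.69
```

A snap was felt: 5.7 N, then release, then the stop. Backing off to verify.

```bash
python3 - <<'E'
from ins import *
for z in (49.,48.3):
    h=go(77,.3,z-55,vel=.02,stop_force=8); x,f=rep(z)
    if h or f[2]>8: break
go(77,.3,60,vel=.15); go(-120,.3,170,vel=.3); rep()
a=bot.capture("side")
for th in (0,.1):
    L=[np.r_[q[:2],.056]+(-.032+rr*np.cos(th-.054))*M[0]+rr*np.sin(th-.054)*M[2] for rr in(0.0825,.1005)]
    print(th,np.round(proj(a,np.array(L)),1).tolist())
cv2.imwrite("pics/c8.png",cv2.resize(a["color"][240:340,290:370,::-1],(480,600),interpolation=cv2.INTER_CUBIC))
E
```

```text
49.0 pos [77.12 -0.   -5.23] F [-1.61  0.51  7.98] tq [-0.2   0.05 -0.01] t 47.04
48.3 pos [ 7.72e+01 -5.00e-02 -5.61e+00] F [-0.24  1.5   9.19] tq [-0.23  0.19 -0.02] t 47.29
 pos [-119.67    0.79  169.22] F [-0.02  0.36 -0.56] tq [ 0.04 -0.06 -0.03] t 48.78
0 [[335.2, 307.1], [339.2, 316.5]]
0.1 [[336.0, 305.6], [340.2, 314.8]]
```

View pics/c8.png

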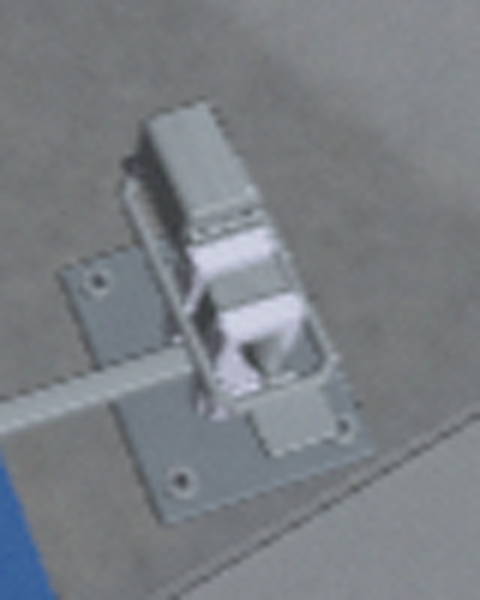

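The ring lies along the shank with its bar below and beyond the tip and the tab at side (340,310). The head is against the pad. Handing in.

```bash
python3 -c "
from station import bot
print(bot.job_done())"
```

```text
the job is handed in; nothing more can be done
None
```

The job is handed in, at about 49 s of the 67 s allowed: the pin was pressed home with about 11 N, and the ring snapped over its end and showed closed in the last picture; the verdict itself was not reported back.

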